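Draw the blue slide board from the leaning stack and set it on the drying stand

TASK

Draw the blue slide board out of the stack leaning against the low white upstand, keeping the two boards it stands among leaning back where they are all the while (not pushed upright or toppled), and stand it on the drying stand: foot down on the ledge, back flat against the inclined back plate, roughly centred. Set it down gently, not dropped (the ledge is clipped at an unknown height, so feel for it), let go, and leave the bottle and the boxes alone.

Things in the scene. Friction and masses are not known exactly. Their poses are not given: they have to be found in the camera images.
- blue_board: Blue slide board, 0.15-0.27 kg: 180 mm wide (y), 9 thick (x), 110 tall (z) plus a central tab, 94 wide, 42 higher, in its plane. Origin: centre of the bottom face; z up the board, x the normal, away from the robot and up. Leans 24 deg to the robot, rear or middle of three boards face to face. Drawn about 120 mm along its own z it is free; straight up, it pushes those in front upright.
- grey_board: Grey slide board, 0.2 kg, 180 x 9 x 110 mm, axes and origin as the blue one's; no central tab but one 30 mm wide, 42 mm high at each end: its top is open over the middle 120 mm. Its shoulders are about 4 mm higher along the slope than the blue ones if it is behind, lower if in front. Must stay leaning; it may settle back by a board's thickness.
- orange_board: Orange slide board, shaped like the grey one; always the front board of the stack. Must stay leaning in the stack; it may settle back by a board's thickness.
- rack: Fixed rack of the stack: base plate 125 x 220 mm, 8 mm thick; on the robot's side (x = -61 mm) a white upright upstand, 7 mm thick, 96 mm high with its black bead, on which the boards lean; on the far side (x = 55 mm) a lip 14 mm high. Origin: centre of the underside, on the bench; x away from the robot, square to the upstand; z up.
- backrest: Inclined back plate of the fixed drying stand, 150 mm wide (y), 130 long (z), leaning 25 deg back to the robot. Origin: middle of the lower edge of its front face, 45 mm above the bench; z up the slope, x the outward normal (away from the robot, up). The black ledge that crosses it carries the board's foot.
- stand: Drying stand: base plate, 160 mm wide (y), 150 deep (x), 10 high, with a block 35 high on it; origin: centre of its underside; x away from the robot. On its back plate a rigid black ledge, 150 mm wide, square to the plate, reaches 30 mm out; its top is clipped somewhere 15 to 47 mm up the plate (not measured: feel for it). A stop 6 mm high on its outer edge leaves 26 mm for the foot.
- bottle: Bystander: closed amber bottle, 64 mm diameter, 140 mm tall. Origin: centre of its underside. Leave alone.
- blade_box: Bystander: blue blade dispenser, 50 x 130 x 28 mm. Origin: centre of its underside. Leave alone.
- slide_box: Bystander: white slide box, 90 x 110 x 34 mm. Origin: centre of its underside. Leave alone.

How it is judged:
By the outcome, as a careful person would: the job done as asked, in the order asked, and still so for the second after the job is handed in, with the robot touching nothing.
It also fails if it takes over 53 s, if anything falls off the work surface, if the arm or the gripper's body presses on something with over 40 N, if the wrist force passes 120 N, or if a joint passes its speed limit or range.

ROBOT

A 6-joint arm with a two-finger parallel gripper is mounted at the origin on the work surface. World frame = base frame: x ahead of the robot, y to its left, z up, the work surface at z = 0. Lengths are in m, angles in rad, forces in N, time in s.
With the tool pointing down it reaches from about 0.275 to 0.825 m from the base axis. Payload 4.9 kg.
Tool frame: the origin (TCP) lies on the centre line of the jaws, within the pads' length; the fingertips stand 17 mm ahead of it and the grasp point (between the pads) lies 2 mm behind it (ctrl.tcp_to_tips is the distance from the TCP to the fingertips, in m); z points along the fingers, y is the line along which they close (so a half turn about z gives the same grasp; the last joint's range is limited). The gripper opens to 85 mm and grips with 20 to 120 N. Pads are 22 mm wide; open, the fingers measure 114 mm over their backs; the gripper's body (76 mm by 85 mm) begins 54 mm behind the grasp point. The pads swing forward as they close: fully open they stand 13 mm farther back than shut.
Start: joints at [1.083, 0.326, -0.193, 1.052, 0, 1.437], TCP at [0.191, 0.516, 0.248] pointing down, gripper open.
Joint ranges: [-2.65, 2.65], [-0.97, 1.79], [-1.3, 1.35], [-1.93, 2.1], [-1.47, 1.37], [-3.14, 3.14]. Speed limits (rad/s): [2.57, 2.57, 3.14, 3.14, 3.14, 3.14].

INTERFACE

Orientations are given as a rotation vector (axis times angle).
In Python, from cell import ctrl, camrig gives the robot as it stands (ctrl), with the cameras (camrig). Calls block until the motion is done:
- ctrl.movep(position, orientation): joint-space move of the TCP to a pose.
- ctrl.move_l(position, velocity=0.15, rot=None, until_force=None): straight line of the TCP; rot=None keeps the orientation; velocity is the mean speed in m/s. With until_force (N) it stops when the force on the tool has changed by that much, and returns True; else False.
- ctrl.set_joints(angles): joint-space move.
- ctrl.let_go() and ctrl.grab(newtons=None): open the fingers fully, or close them until they stop; newtons is the grip in N (None keeps the last).
- ctrl.sleep(seconds).
- ctrl.ik(position, orientation): joint angles nearest the present ones, or None.
- camrig.grab_frame(name): name is "scene" or "top"; returns a dict with "img" (480x640x3 uint8, red, green, blue), "fx", "fy", "cx", "cy" (pixels), "cam_to_world" (4x4, takes a point from camera to world coordinates). Camera axes: x right, y down, z forward; pixel columns grow to the right and rows downward; lengths in m; the calibration is good to about 2 mm. A picture is of the moment at which its call begins. There is no depth.
A pose or a line that the arm cannot do raises ctrl.MotionError and nothing moves.
- ctrl.sign_off(): hands the job in; it is judged then, once.
Readings, each from a call of its own:
- ctrl.read_clock(): time.
- ctrl.read_q(): joint angles.
- ctrl.read_joint_velocities(): joint speeds.
- ctrl.read_tau(): joint torques, N m.
- ctrl.read_position(): TCP position.
- ctrl.read_eef_rot(): TCP orientation.
- ctrl.read_contact_force(): force on the tool from outside, world axes, zero at the start.
- ctrl.read_wrist_torque(): the same for the moment, N m.
- ctrl.read_finger_gap(): opening from 0.0 (shut) to 1.0 (fully open).
- ctrl.read_grasp_force(): force on a finger pad.
Only numpy, scipy, OpenCV 4.12 (cv2) and the standard library are available. Lean on these libraries where they do the work, as an engineer would, in place of code of your own. Each camera call takes 0.05 s, during which the arm holds its last target. There are 200 camera calls.

## Working session

There is one attempt and no reset: what is moved stays moved. The work goes in short steps, each a Python script; the robot and the scene stay as the last script left them, time stands still between calls to the robot, and variables do not carry over. Pictures are saved under pics/ and viewed, at most 10 in all, crops included, and the job is handed in when it is done.

```bash
mkdir -p pics; ls
python3 - <<'E'
from cell import ctrl, camrig
import cv2,numpy as np
for n in("scene","top"):
    f=camrig.grab_frame(n); cv2.imwrite(f"pics/{n}0.png",f["img"][:,:,::-1])
    print(n,f["fx"],f["fy"],f["cx"],f["cy"],np.round(f["cam_to_world"],4).tolist())
print(ctrl.read_clock(),ctrl.read_position(),ctrl.read_eef_rot(),ctrl.tcp_to_tips)
E
```

```text
cell.py
pics
scene 467.30925697306225 467.30925697306225 319.43627790238725 236.2401136597988 [[-0.8763, 0.3459, -0.3354, 0.9487], [0.4817, 0.6299, -0.6092, 0.6584], [0.0006, -0.6954, -0.7186, 0.8201], [0.0, 0.0, 0.0, 1.0]]
top 441.0022130677768 441.0022130677768 322.402165602739 244.8248571880469 [[0.0034, -0.9979, 0.0642, 0.5137], [-1.0, -0.0033, 0.0016, 0.0043], [-0.0014, -0.0642, -0.9979, 1.2049], [0.0, 0.0, 0.0, 1.0]]
0.1 [0.1903149  0.51550403 0.24760548] [-5.52767448e-01 -3.09214321e+00  2.29222755e-03] 0.017
```

View pics/scene0.png

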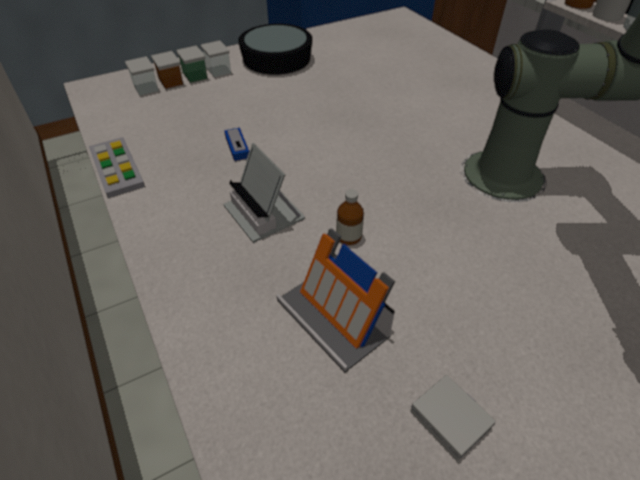

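View pics/top0.png

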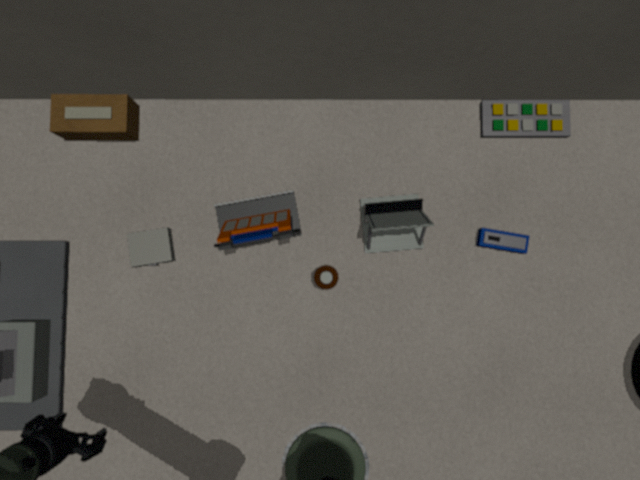

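The stack is at about (345,300) in the scene view and (257,222) in the top view. The stand is at about (265,195) and (395,222), and the bottle sits between them at (325,277) in the top view. Next I'll enlarge these areas for corner picking.

Run:
```python
import cv2,numpy as np
s=cv2.imread("pics/scene0.png");t=cv2.imread("pics/top0.png")
def crop(im,x,y,w,h,k):
    c=cv2.resize(im[y:y+h,x:x+w],None,fx=k,fy=k,interpolation=cv2.INTER_CUBIC)
    c=np.clip(c*1.3,0,255).astype('uint8')
    for i in range((-x)%10,w,10):
        cv2.line(c,(i*k,0),(i*k,6),(0,255,0),1)
        if (x+i)%20==0: cv2.putText(c,str(x+i),(i*k,16),0,.4,(0,0,255),1)
    for i in range((-y)%10,h,10):
        cv2.line(c,(0,i*k),(6,i*k),(0,255,0),1)
        if (y+i)%20==0: cv2.putText(c,str(y+i),(8,i*k+4),0,.4,(0,0,255),1)
    return c
cv2.imwrite("pics/c1.png",np.hstack([crop(s,274,226,130,146,4)[:584],crop(s,220,140,70,100,4)[:400] if 0 else cv2.copyMakeBorder(crop(s,220,140,70,100,4),0,184,0,0,cv2.BORDER_CONSTANT)]))
cv2.imwrite("pics/c2.png",np.vstack([crop(t,205,185,100,70,8)[:300*2-0]]))
cv2.imwrite("pics/c3.png",crop(t,350,190,90,70,8))
```

```text
(no output)
```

View pics/c1.png

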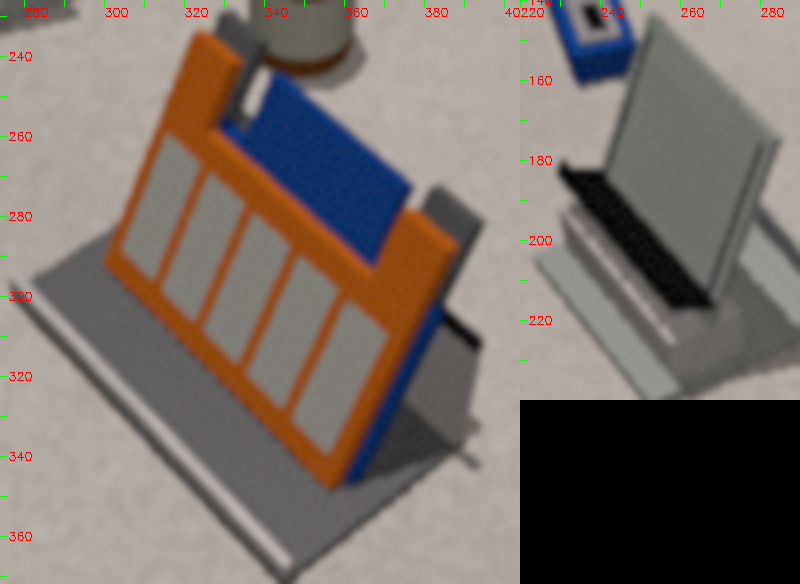

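View pics/c2.png

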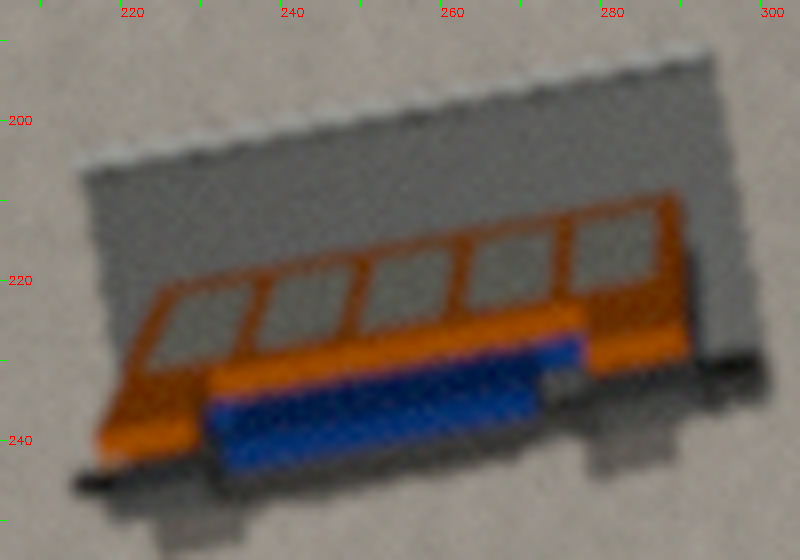

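View pics/c3.png

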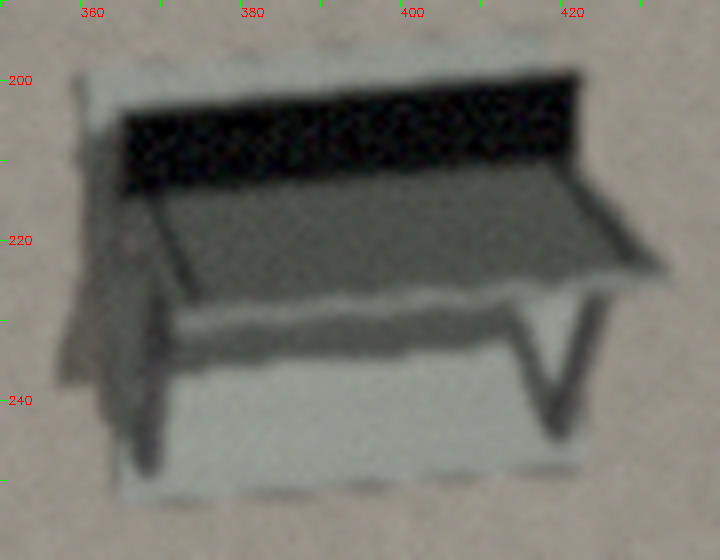

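The scene crop shows orange in front with a blue edge directly behind it and the grey tabs behind that, so grey is probably rear and blue middle. The blue tab's top corners are at (343.5,243.5) and (377,272.7). I'll fit poses to the picked points.

```bash
cat > fit.py <<'E'
import numpy as np
from scipy.optimize import least_squares
from cell import ctrl, camrig
F={n:camrig.grab_frame(n) for n in("scene","top")}
def proj(n,p):
    f=F[n];T=np.linalg.inv(f["cam_to_world"]);q=T[:3,:3]@p+T[:3,3]
    return np.array([f["fx"]*q[0]/q[2]+f["cx"],f["fy"]*q[1]/q[2]+f["cy"]])
S=lambda u,v:("scene",np.array([274+u/4,226+v/4])); S2=lambda u,v:("scene",np.array([220+(u-520)/4,140+v/4]))
T=lambda u,v:("top",np.array([205+u/8,185+v/8])); T3=lambda u,v:("top",np.array([350+u/8,190+v/8]))
t=np.radians(24)
def rz(a,p): c,s=np.cos(a),np.sin(a); return np.array([c*p[0]-s*p[1],s*p[0]+c*p[1],p[2]])
def rack(v,p): return rz(v[2],np.array(p)/1e3)+np.array([v[0],v[1],0])
def board(v,k,dy,p):
    x,y,z=p; z0=8; x0=-57.5+88*np.tan(t)+k*9/np.cos(t)
    return rack(v,(x0+(x+4.5)*np.cos(t)-z*np.sin(t),y+dy,z0+(x+4.5)*np.sin(t)+z*np.cos(t)))
RK=[(S(10,285),(58,-110,14)),(S(290,570),(60,110,14)),(T(75,165),(60,110,14)),(T(712,48),(60,-110,14)),
 (T(72,485),(-63,110,96)),(T(770,390),(-65,-110,94))]
OR=[(S(105,260),(4.5,-90,0)),(S(330,490),(4.5,90,0)),(S(195,30),(4.5,-90,152)),(S(458,245),(4.5,90,152)),
 (S(405,212),(4.5,60,152)),(S(243,62),(4.5,-60,152)),(T(682,193),(4.5,-90,0)),(T(160,285),(4.5,90,0)),(T(100,432),(4.5,90,152)),(T(690,338),(4.5,-90,152))]
BL=[(S(278,70),(-4.5,-47,152)),(S(412,187),(-4.5,47,152)),(T(230,470),(-4.5,47,152)),(T(545,410),(-4.5,-47,152))]
GR=[(S(437,187),(-4.5,60,152)),(S(483,222),(-4.5,90,152)),(S(225,10),(-4.5,-90,152)),(S(268,42),(-4.5,-60,152))]
if __name__=="__main__":
  for kb,kg in((1,0),(0,1)):
    def res(v):
        r=[proj(n,rack(v,p))-m for (n,m),p in RK]
        for L,k,i in((OR,2,3),(BL,kb,4),(GR,kg,5)): r+=[proj(n,board(v,k,v[i],p))-m for (n,m),p in L]
        return np.ravel(r)
    s=least_squares(res,[.57,.14,.1,0,0,0],x_scale=[.1,.1,.1,10,10,10],loss="soft_l1")
    print(kb,kg,s.cost,np.round(s.x,4)); print(np.round(res(s.x).reshape(-1,2),1).tolist())
    print("blue org",board(s.x,kb,s.x[4],(0,0,0)))
  b=np.radians(25)
  def back(v,p):
    x,y,z=np.array(p)/1e3; q=np.array([x*np.cos(b)-z*np.sin(b),y,x*np.sin(b)+z*np.cos(b)]); return rz(v[2],q)+np.array([v[0],v[1],.045])
  def resb(v):
    h=v[3]
    P=[(T3(190,300),(0,75,130)),(T3(665,268),(0,-75,130)),(T3(125,115),(30,75,h)),(T3(580,75),(30,-75,h)),(S2(652,15),(0,-75,130)),(S2(780,140),(0,75,130)),
       (S2(560,165),(30,-75,h)),(S2(605,175),(0,-75,h)),(S2(685,305),(30,75,h)),(S2(715,300),(0,75,h))]
    return np.ravel([proj(n,back(v,p))-m for (n,m),p in P])
  s=least_squares(resb,[.58,-.16,.05,30],x_scale=[.1,.1,.1,10],loss="soft_l1")
  print("back",s.cost,np.round(s.x,4),np.round(resb(s.x).reshape(-1,2),1).tolist())
E
python3 fit.py
```

```text
1 0 21.84657826941847 [ 0.6618  0.1828  0.1834  1.2645  2.9476 -2.1543]
[[-0.4, -1.6], [-3.1, 0.6], [-0.4, -1.6], [-0.5, -1.3], [-0.1, 0.9], [-1.2, -1.9], [-0.1, -0.0], [-0.1, -0.5], [-0.3, -0.4], [-2.3, 1.1], [-0.7, -0.7], [-2.6, -0.0], [-1.1, 0.1], [-1.0, 0.4], [-2.2, 0.4], [-2.1, -1.3], [0.4, -0.8], [0.2, -1.7], [0.1, 0.0], [-0.8, 0.6], [0.7, -1.7], [0.7, -0.7], [1.7, -1.3], [0.6, -1.1]]
blue org [0.6569712  0.1848672  0.00983031]
0 1 42.49434775277189 [0.6602 0.1826 0.1845 0.737  2.9839 0.7454]
[[0.2, -2.0], [-2.3, 0.2], [-0.3, -1.0], [-0.4, -0.8], [0.0, 1.6], [-1.1, -1.3], [0.3, -0.5], [0.4, -1.2], [0.2, -0.9], [-1.8, 0.5], [-0.2, -1.3], [-2.1, -0.5], [-0.9, 0.6], [-0.7, 1.0], [-1.9, 1.0], [-1.8, -0.7], [4.8, -3.4], [4.6, -4.7], [0.9, 4.8], [-0.0, 5.2], [-1.3, 1.3], [-1.2, 2.4], [-0.5, 1.3], [-1.5, 1.6]]
blue org [0.64565613 0.18291703 0.00983031]
back 11.283316128592862 [ 0.6787 -0.1775  0.0851 16.8416] [[-3.5, 2.0], [0.1, 0.9], [-1.6, -0.2], [-0.8, 0.1], [-0.3, -1.9], [-0.8, -1.0], [-0.1, 0.3], [-1.1, -2.1], [-2.8, -0.5], [0.4, 0.3]]
```

Blue in the middle with grey at the rear fits clearly better, at cost 22 against 42. I'll write the motion helpers, check IK, and move to the pre-grasp pose.

```bash
cat > h.py <<'E'
import numpy as np, cv2
from scipy.spatial.transform import Rotation as Ro
from cell import ctrl, camrig
def frame(o,yaw,lean):
    return np.array(o),(Ro.from_euler("z",yaw)*Ro.from_euler("y",-lean,degrees=True)).as_matrix()
STK=frame([.657,.1849,.0098],.1834,24); BK=frame([.6787,-.1775,.045],.0851,25)
G=.139   # TCP height up the board
def at(fr,x,y,z): return fr[0]+fr[1]@np.array([x,y,z])/1e3
def rot(fr,s=1):
    x,y,z=fr[1].T
    return Ro.from_matrix(np.c_[np.cross(s*x,-z),s*x,-z]).as_rotvec()
E
python3 - <<'E'
from h import *
for s in(1,-1):
    for nm,p,r in(("pre",at(STK,0,0,205),rot(STK,s)),("grasp",at(STK,0,0,139),rot(STK,s)),("drawn",at(STK,0,0,265)+[0,0,.08],rot(STK,s)),
      ("above",at(BK,25,0,139+100),rot(BK,s)),("hi",at(BK,25,0,139+60)+[0,0,.1],rot(BK,s)),("place",at(BK,4.5,0,139+15),rot(BK,s))):
        q=ctrl.ik(p,r); print(s,nm,np.round(p,3),None if q is None else np.round(q,2))
E
```

```text
1 pre [0.575 0.17  0.197] [ 0.16  0.2  -0.6   0.34  0.01  1.55]
1 grasp [0.601 0.175 0.137] [ 0.16  0.33 -0.61  0.21  0.01  1.55]
1 drawn [0.551 0.165 0.332] [ 0.16  0.03 -0.43  0.69  0.01  1.55]
1 above [ 0.601 -0.184  0.272] [-0.53  0.2  -0.39  0.61  0.25  1.  ]
1 hi [ 0.617 -0.183  0.336] [-0.51  0.18 -0.25  0.77  0.24  1.02]
1 place [ 0.618 -0.183  0.186] [-0.51  0.31 -0.49  0.41  0.24  1.02]
-1 pre [0.575 0.17  0.197] [ 0.16  0.2  -0.6   0.34  0.01 -1.59]
-1 grasp [0.601 0.175 0.137] [ 0.16  0.33 -0.61  0.21  0.01 -1.59]
-1 drawn [0.551 0.165 0.332] [ 0.16  0.03 -0.43  0.69  0.01 -1.59]
-1 above [ 0.601 -0.184  0.272] [-0.53  0.2  -0.39  0.61  0.25 -2.14]
-1 hi [ 0.617 -0.183  0.336] [-0.51  0.18 -0.25  0.77  0.24 -2.12]
-1 place [ 0.618 -0.183  0.186] [-0.51  0.31 -0.49  0.41  0.24 -2.12]
```

Run:
```python
from h import *
r=rot(STK); ctrl.movep(at(STK,0,0,215),r); print(ctrl.read_clock())
print(ctrl.move_l(at(STK,0,0,139),.08,until_force=5)); print(ctrl.read_clock(),ctrl.read_position()-at(STK,0,0,139),ctrl.read_contact_force())
s=camrig.grab_frame("scene")["img"];t=camrig.grab_frame("top")["img"]
a=cv2.resize(s[190:390,270:420],None,fx=3,fy=3);b=cv2.resize(t[180:280,195:315],None,fx=3,fy=3)
o=np.zeros((600,450+360,3),'uint8')[:, :800];o[:,:450]=a;o[:300,450:800]=b[:,:350]
cv2.imwrite("pics/g1.png",o[:,:,::-1])
```

```text
2.075
False
3.175 [2.31619928e-04 3.85714205e-05 5.02101924e-04] [-0.28688422  0.10143757  1.01624801]
```

View pics/g1.png

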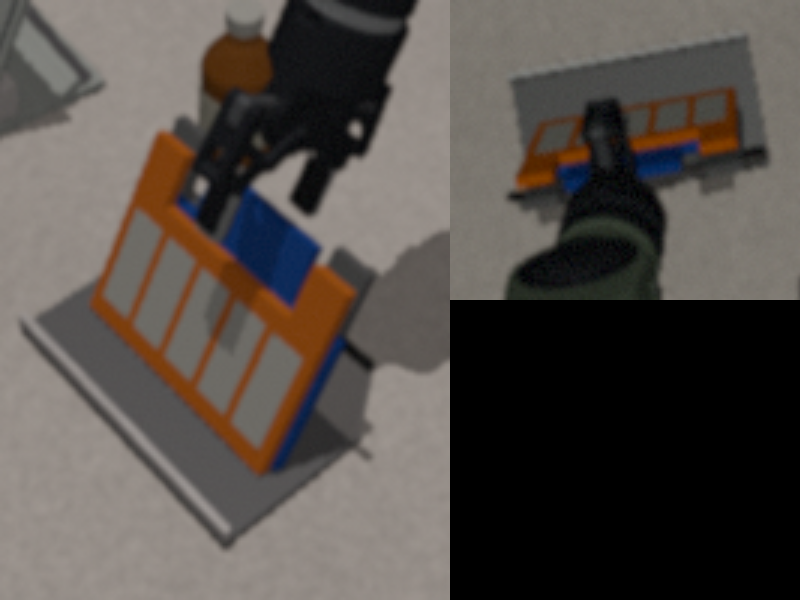

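The open fingers straddle the blue tab, one at about (225,170) in front and one at (315,190) behind. The boards haven't moved. Next I close and draw a short way.

Run:
```python
from h import *
f0=ctrl.read_contact_force()
ctrl.grab(30); print(ctrl.read_finger_gap()*85,ctrl.read_grasp_force(),ctrl.read_contact_force()-f0,ctrl.read_wrist_torque(),ctrl.read_clock())
for d in (20,70,128):
    ctrl.move_l(at(STK,0,0,139+d),.06); print(d,ctrl.read_contact_force()-f0,ctrl.read_wrist_torque(),ctrl.read_clock())
    if d==20:
        s=camrig.grab_frame("scene")["img"]; 
s2=camrig.grab_frame("scene")["img"]
o=np.hstack([cv2.resize(i[170:390,270:420],None,fx=2.6,fy=2.6) for i in (s,s2)])
cv2.imwrite("pics/d1.png",o[:,:,::-1])
```

```text
8.387506791444867 33.038506507873535 [0.72355035 0.59182935 0.80372983] [-0.07407778  0.1376491   0.05451363] 3.9583
20 [1.92555562 1.17076872 0.85164738] [-0.02366477 -0.01411752  0.06979332] 4.4417
70 [1.25357851 0.635491   0.13294574] [-0.02570758 -0.02403672  0.12882719] 5.475
128 [1.42318139 1.61274839 0.53989812] [-0.12750101  0.13813824  0.03502766] 6.5917
```

View pics/d1.png

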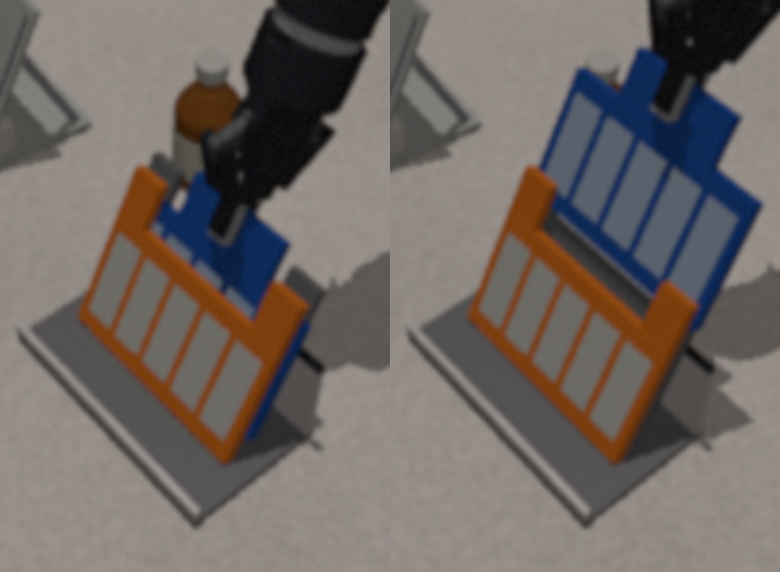

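The blue board is nearly out and orange and grey still lean. I'll draw it further along the slope to clear the end tabs, then lift and measure how it sits in the grip.

Run:
```python
from h import *
ctrl.move_l(at(STK,0,0,139+165),.12)
ctrl.move_l(at(STK,0,0,139+165)+[0,0,.06],.15); ctrl.sleep(.3)
F={n:camrig.grab_frame(n) for n in("scene","top")}
print(ctrl.read_clock(),ctrl.read_finger_gap()*85)
R=Ro.from_rotvec(ctrl.read_eef_rot()).as_matrix(); p=ctrl.read_position()
B=np.c_[R[:,1],-R[:,0],-R[:,2]]; 
if np.linalg.det(B)<0: B[:,1]*=-1
o=p-B[:,2]*.139
ims=[]
for n in F:
    f=F[n];T=np.linalg.inv(f["cam_to_world"]);im=f["img"][:,:,::-1].copy()
    P=[]
    for x in((4.5,) if n=="scene" else (4.5,)):
        P=np.array([(x,-90,0),(x,90,0),(x,90,110),(x,47,110),(x,47,152),(x,-47,152),(x,-47,110),(x,-90,110)])/1e3
    q=(o+P@B.T)@T[:3,:3].T+T[:3,3]; uv=np.c_[f["fx"]*q[:,0]/q[:,2]+f["cx"],f["fy"]*q[:,1]/q[:,2]+f["cy"]]
    c=uv.mean(0).astype(int); k=4; x0,y0=c[0]-50,max(c[1]-75,0)
    cr=cv2.resize(im[y0:y0+150,x0:x0+100],None,fx=k,fy=k,interpolation=cv2.INTER_CUBIC)
    cv2.polylines(cr,[np.round((uv-[x0,y0]+.5)*k).astype(int)],True,(0,255,0),1); ims.append(cr)
    print(n,x0,y0)
cv2.imwrite("pics/l1.png",np.hstack(ims))
```

```text
8.05 8.607110473721363
scene 332 109
top 193 176
```

View pics/l1.png

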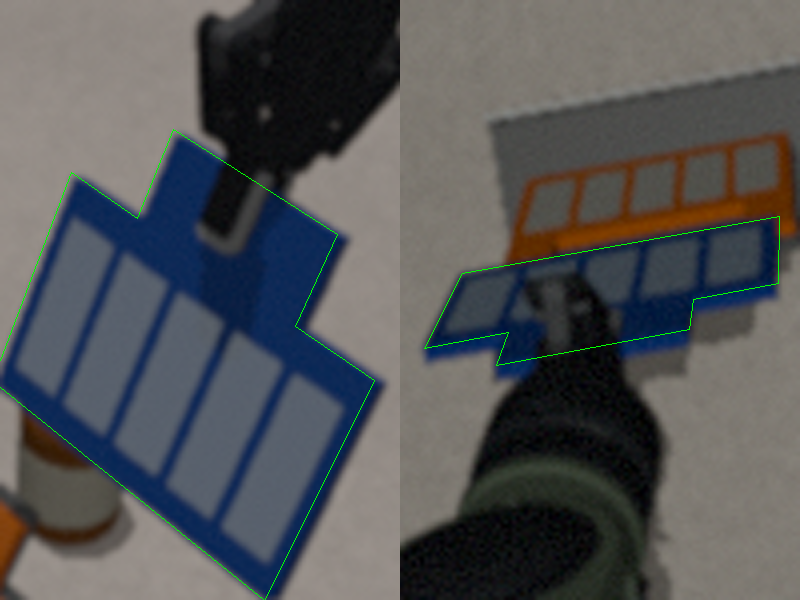

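The green model outline matches the held board to within about 2 mm, so it is centred in the grip. I'll transit to the stand and feel for the back plate first, then the ledge.

Run:
```python
from h import *
r=rot(BK)
def rel():  # present TCP in backrest frame, mm
    return BK[1].T@(ctrl.read_position()-BK[0])*1e3
p=at(BK,25,0,199)+[0,0,.1]
ctrl.move_l(p,.15,rot=r); print(ctrl.read_clock())
ctrl.move_l(at(BK,25,0,199),.1); ctrl.sleep(.3); f0=ctrl.read_contact_force(); print(rel(),f0)
hit=ctrl.move_l(at(BK,-5,0,199),.015,until_force=4); a=rel(); print("plate",hit,a,ctrl.read_contact_force()-f0,ctrl.read_clock())
if hit:
    X=a[0]+3
    ctrl.move_l(at(BK,X,0,199),.03); ctrl.sleep(.3); f0=ctrl.read_contact_force()
    hit=ctrl.move_l(at(BK,X,0,139+5),.02,until_force=3.5); b=rel(); print("ledge",hit,b,ctrl.read_contact_force()-f0,ctrl.read_clock())
s=camrig.grab_frame("scene")["img"];t=camrig.grab_frame("top")["img"]
o=np.hstack([cv2.resize(s[90:240,190:320],None,fx=3,fy=3),cv2.resize(t[170:320,340:460],None,fx=3,fy=3)])
cv2.imwrite("pics/p1.png",o[:,:,::-1])
```

```text
10.5667
[ 2.53398289e+01 -1.17401115e-01  1.99353023e+02] [ 0.15465971 -0.22305845 -1.51336536]
plate True [ 4.80593908e+00 -1.77654461e-02  1.99060789e+02] [1.24491353 0.39096113 2.37220167] 13.35
ledge True [7.80448276e+00 6.55211045e-02 1.57180766e+02] [-1.08294973  1.54213154  6.34431318] 15.825
```

View pics/p1.png

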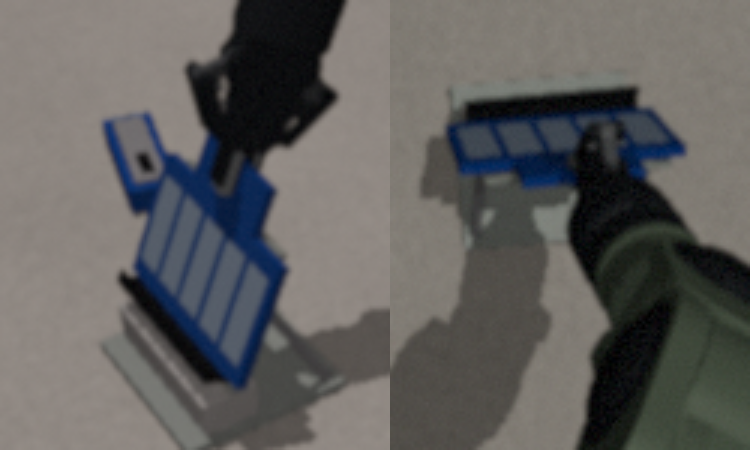

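The plate contact came at x=4.8 mm and the ledge at about 18 mm up, matching the camera estimate. In the top view the board's foot (448–655) is centred on the ledge (467–638). I'll seat it and let go.

Run:
```python
from h import *
def rel(): return BK[1].T@(ctrl.read_position()-BK[0])*1e3
ctrl.move_l(at(BK,7.8,0,158.5),.02); ctrl.sleep(.2)
h=ctrl.move_l(at(BK,2.5,0,158.5),.01,until_force=3.5); a=rel(); print(h,a)
h=ctrl.move_l(at(BK,a[0],0,154.5),.008,until_force=3); b=rel(); print(h,b,ctrl.read_contact_force(),ctrl.read_clock())
ctrl.let_go(); ctrl.sleep(.3)
ctrl.move_l(at(BK,b[0],0,b[2]+70),.08); print(ctrl.read_clock())
ctrl.movep(at(BK,b[0]-100,0,b[2]+110)+[0,0,.05],rot(BK)); ctrl.sleep(.5); print(ctrl.read_clock(),ctrl.read_finger_gap())
s=camrig.grab_frame("scene")["img"];t=camrig.grab_frame("top")["img"]
o=np.vstack([cv2.resize(s[120:390,190:430],None,fx=2,fy=2)[:, :],np.zeros((60,480,3),'uint8')])
b_=np.zeros((600,320,3),'uint8');c=cv2.resize(t[180:280,340:446],None,fx=3,fy=3);b_[:300,:318]=c
c=cv2.resize(t[180:260,205:310],None,fx=3,fy=3);b_[310:550,:315]=c
cv2.imwrite("pics/f1.png",np.hstack([o,b_])[:,:,::-1])
```

```text
True [5.34242320e+00 5.08393903e-02 1.58377869e+02]
True [  5.45565325   0.23797072 157.18549418] [-0.97087117 -0.04857959  3.71226402] 17.0917
19.1417
20.175 1.0002259962661733
```

View pics/f1.png

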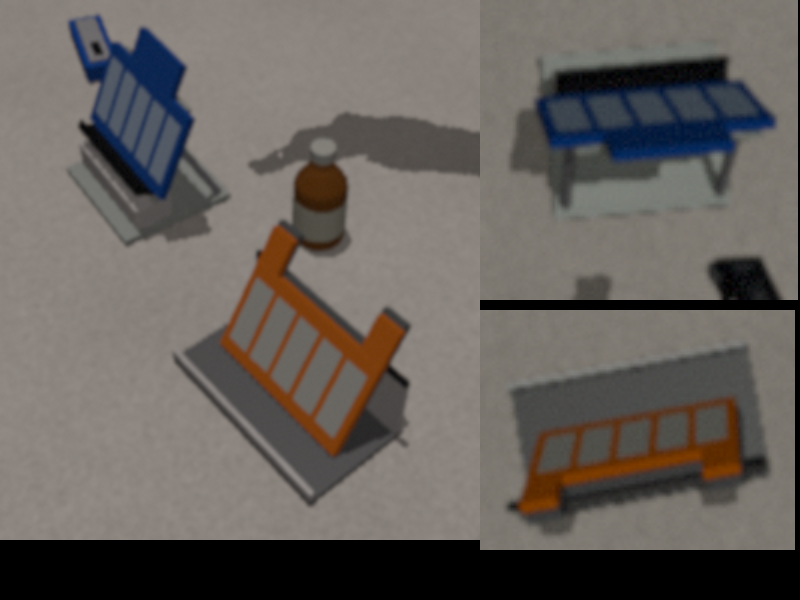

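The blue board stands on the ledge against the plate, centred, at about (140,120) in the left view. Orange and grey lean together in the rack, and the arm is clear of everything.

```bash
python3 -c "
from cell import ctrl, camrig
print(ctrl.sign_off())"
```

```text
the job is handed in; nothing more can be done
None
```

The blue board is standing on the drying stand, foot on the ledge and back against the plate, roughly centred; the orange and grey boards still lean in the rack, the bottle and boxes were left alone, and the job was handed in at about 20 s.

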